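Shut the bamboo box and swing its turn-latch across

ROBOT

A 6-joint arm with a two-finger parallel gripper is mounted at the origin on the work surface. World frame = base frame: x ahead of the robot, y to its left, z up, the work surface at z = 0. Lengths are in m, angles in rad, forces in N, time in s.
With the tool pointing down it reaches from about 0.275 to 0.875 m from the base axis. Payload 12.5 kg.
Tool frame: the origin (TCP) lies at the very end of the fingers, on their centre line; the grasp point (between the pads) lies 19 mm behind it; x points along the fingers, z is the direction in which the jaws open and shut, and the axes are right-handed (so a half turn about x gives the same grasp; the last joint's range is limited). The gripper opens to 85 mm and grips with 20 to 120 N. Pads are 22 mm wide; open, the fingers measure 114 mm over their backs; the gripper's body (76 mm by 85 mm) begins 54 mm behind the grasp point. The pads swing forward as they close: fully open they stand 13 mm farther back than shut.
Start: joints at [-1.302, 0.351, 1.652, -0, 1.139, -0.085], TCP at [0.191, -0.516, 0.231] pointing down, gripper open.
Joint ranges: [-2.75, 2.75], [-0.79, 2.1], [0.01, 2.65], [-1.57, 4.71], [0.07, 3.14], [-2.87, 2.87]. Speed limits (rad/s): [2.22, 2.22, 2.79, 3.14, 3.14, 3.14].

INTERFACE

Orientations are given as a rotation vector (axis times angle).
In Python, from workcell import status, viewer, sign_off gives the robot as it stands. The module is installed in compiled form; this text tells all that it offers.
- The arm moves only by the tool servo_tool, never from a script. Its argument "series" is a list of rows, each a list of 4 numbers: the shift along the tool's x, y, z in mm, then the turn about the tool's x in rad. A call has 1 to 12 rows; each row is the pose to reach, as a shift and turn from the pose commanded when the call began, along the tool's axes at that moment; what a row does not reach only later rows make up. A row lasts 1/10 s, in which the tool goes at most 50 mm and 8.59 degrees, less where a joint would pass 70% of its speed; a pose out of reach is approached as far as the arm can. A call with a gripper value outside its range is refused whole. "grip" is the opening, from 0 (shut) to 1 (fully open), set as the call begins (left out, the last holds). The fingers move at their own pace and stop on an object; "newtons" is the grip in N (left out, the last holds). Time passes only in rows, so rows that repeat a pose let the fingers close. It gives the time, the measured TCP pose, the force and the opening at its end, in the units of the state.
- status.sense(): the state, without advancing time (a new reading comes with each control period).
- viewer.camera(name): name is "scene" or "top" or "wrist"; returns the picture (420x560x3 uint8, red, green, blue); there is no depth.
- viewer.calibration(name): a dict with "intrinsics" (3x3 intrinsics, pixels), "pose" (4x4, takes a point from camera to world coordinates); the wrist camera has in their place "T_tool_cam" (4x4, takes a point from camera to tool coordinates, whose origin is the TCP and whose axes are the tool frame's). Camera axes: x right, y down, z forward; pixel columns grow to the right and rows downward; lengths in m; the calibration is good to about 2 mm. A picture is of the moment at which its call begins: read the wrist's pose just before it. calibration takes no time and is no camera call.
- sign_off(): hands the job in, once; it reports no verdict.
Trained networks look in the newest picture that a camera, given by its name, has taken for a name from the list of things; names that differ only in an ending like _2 or _b are one class to them, and where a whole thing is asked for, a point or a joint stands for the part that bears it (a point fixed in the world has none). Each returns a list of dicts, best first, with "p" (0 to 1); they miss things now and then, are a little off and sometimes report something else, mostly with a low value. They report only what shows in the picture. A call takes as long as a camera call.
- viewer.cut_out(camera, query): "region" (420x560 bool, what is visible of it) and "bbox" ([centre column, centre row, width, height] in pixels, round what is visible of it).
- viewer.place_of(camera, query): "point" ([row, column] in pixels: a listed point, or the origin of a listed thing).
The state is a dict: "clock": time; "joint_pos": joint angles; "joint_velocities": joint speeds; "joint_torque": joint torques, N m; "position": TCP position; "orientation": TCP orientation; "force": force on the tool from outside, world axes, zero at the start; "torque": the same for the moment, N m; "finger_gap": finger opening in m.
Only numpy, scipy, OpenCV 4.12 (cv2) and the standard library are available. Lean on these libraries where they do the work, as an engineer would, in place of code of your own. Each camera call takes 0.05 s, during which the arm holds its last target.

TASK

Close up the bamboo box: with a fingertip push its open flap down until it is fully shut, and only then swing the wooden turn-latch round by pushing on the side of its arm with a finger, without gripping it, until the arm points straight across the seam onto the flap. Do not lift the box or shove it out of its place, and leave everything else standing where it is.

Things in the scene. Friction and masses are not known exactly. Their poses are not given: they have to be found in the camera images.
- box: loose bamboo box standing on the table, 220 mm along its x, 240 mm along its y, 110 mm tall, about 1.6 kg. Origin: centre of its underside; its own -x side is the front, roughly towards the robot. Its top is level at 110 mm: the front half (x from -110 to 0 mm) is a fixed deck that carries the turn-latch, the rear half is the hinged flap, flush with the deck when shut; the seam between them runs along y at x = 0. Two steel tins stand inside, well below the flap.
- flap (a joint): the flap's opening angle in rad: 0 shut, growing as its front edge rises (it starts well open, 0.7 to 1.2); it leans over the box and stays where it is left, since the hinge is stiff: about 2 to 3 N at the edge moves it. The flap is a bamboo board 106 mm from hinge to free edge, 238 mm wide, 8 mm thick.
- flap_hinge (a point): middle of the flap's hinge line, at the box's rear (x = +108 mm, y = 0, 106 mm high in the box), on the board's mid-thickness; the hinge axis runs along the box's y
- flap_edge (a point): middle of the flap's free edge, on its outer face (the upper face when shut): 106 mm from the hinge line, 4 mm outside the mid-thickness
- latch (a joint): angle of the turn-latch in rad about its upright pivot: 0 when its arm points to the box's front (-x of the box, away from the flap), growing counter-clockwise seen from above. Pointing straight across onto the flap is +3.14 or -3.14, either way round will do; it can turn to 3.6 either way. It stays where it is left (about 1 N at the arm turns it).
- latch_pivot (a point): on the pivot axis of the latch, 9 mm above the deck, 30 mm in front of the seam (box x = -30 mm, y = 0); a round hub of 24 mm diameter and 16 mm height, with a 12 mm screw head standing 3 mm above it
- latch_tip (a point): middle of the far end of the latch's arm, 78 mm from the pivot and 9 mm above the deck. The arm is a dark wooden bar 16 mm wide and 14 mm tall, its underside 2 mm and its top 16 mm above the deck (and above the shut flap).
- jar: bystander: empty amber glass jar, 80 mm wide, 110 mm tall; origin: centre of its underside
- mug: bystander: white ceramic mug, 80 mm wide, 90 mm tall; origin: centre of its underside
- kettle: bystander: matte white kettle about 160 mm wide (245 mm with spout and handle), 148 mm tall; origin: centre of its underside
- trivet: bystander: round cork trivet, 140 mm wide, 12 mm thick; origin: centre of its underside
- carafe: bystander: narrow glass carafe standing on the trivet, 96 mm wide, 215 mm tall; origin: centre of its underside
- scoop: bystander: small steel scoop, 44 mm wide, 140 mm long, 20 mm tall, lying on the table; origin: underside of its bowl

How it is judged:
On the way, in this order (a step that is already met when the one before it is completed fails the run):
1. the flap is fully shut (value of joint flap below 0.06 rad), for 0.2 s.
2. with the flap shut, the latch's arm points straight across the seam onto it (value of joint flap below 0.06 rad and x of latch_tip in the frame of box above 0.03 m and y of latch_tip in the frame of box between -0.022 and 0.022 m), for 0.2 s.
At the end, for the whole second after the job is handed in: The flap is shut (within 0.06 rad); the latch's arm lies over the flap, its tip at least 30 mm behind the seam and within 22 mm of straight across (about 16 degrees), at rest; the box stands flat within 30 mm of where it was; the bystanders are within 20 mm of where they were (all of step 2 and velocity of joint latch between -0.05 and 0.05 rad/s and angle between box's own z axis and vertical below 0.03 rad and distance of box from where it was at the start of the episode below 0.03 m and linear speed of box below 0.02 m/s and distance of each of jar, mug, kettle, trivet, carafe, scoop from where it was at the start of the episode below 0.02 m); the robot touches nothing.
It fails at once if the latch's arm is swung over the seam while the flap is still open (value of joint flap above 0.15 rad and x of latch_tip in the frame of box above 0 m).
It fails at once if the box is lifted or tipped (height (world z) of box above 0.012 m or angle between box's own z axis and vertical above 0.12 rad).
It fails at once if the box is shoved more than 30 mm (distance of box from where it was at the start of the episode above 0.03 m).
It fails at once if the latch's arm is gripped between the fingers instead of pushed (contact force between the fingers and latch above 0.5 N and x of the grasp point in the frame of latch_tip between 0 and 0.078 m and y of the grasp point in the frame of latch_tip between -0.006 and 0.006 m and z of the grasp point in the frame of latch_tip below 0.018 m).
It fails at once if a bystander is moved more than 20 mm (distance of any of jar, mug, kettle, trivet, carafe, scoop from where it was at the start of the episode above 0.02 m).
It also fails if it takes over 51 s, if anything falls off the work surface, if the arm or the gripper's body presses on something with over 40 N, if the wrist force passes 120 N, or if a joint passes its speed limit or range.

## Working session

There is one attempt and no reset: what is moved stays moved. The work goes in short steps, Python scripts to look and compute and a tool call to move; the robot and the scene stay as the last step left them, time stands still between calls to the robot, and variables do not carry over. Pictures are saved under pics/ and viewed, and the job is handed in when it is done.

Besides the shell and the picture viewer there is one more tool, called after "Emit:" in YAML: its name, and indented under it one key for each argument. servo_tool: Moves the arm, as the interface text tells. Its arguments: {"type":"object","properties":{"series":{"type":"array","items":{"type":"array","items":{"type":"number"}}},"grip":{"type":"number"},"newtons":{"type":"number"}},"required":["series"]}

```bash
mkdir -p pics; python3 - <<'E'
from workcell import status, viewer
import cv2, numpy as np
s=status.sense()
for k,v in s.items(): print(k,np.round(v,4))
for n in ["scene","top"]:
    im=viewer.camera(n); cv2.imwrite(f"pics/{n}0.png",im[:,:,::-1])
    c=viewer.calibration(n); print(n,c)
    for q in ["flap_hinge","flap_edge","latch_pivot","latch_tip","box","jar","mug","kettle","trivet","carafe","scoop"]:
        r=viewer.place_of(n,q)[:2]; print(q,[(np.round(x["point"]),round(x["p"],2)) for x in r])
print(viewer.calibration("wrist"))
E
```

```text
clock 0.0
joint_pos [-1.3016  0.3512  1.6524 -0.      1.1391 -0.0846]
joint_velocities [ 0.0003 -0.0013 -0.0009  0.0003 -0.0004  0.0002]
joint_torque [-1.30000e-03 -5.06110e+01 -2.91414e+01 -2.00000e-04  4.50000e-03
 -0.00000e+00]
position [ 0.1905 -0.5156  0.2308]
orientation [ 0.9455  1.357  -0.9442]
force [-0.2625  0.3296 -0.1838]
torque [-0.0441  0.0094  0.0349]
finger_gap 0.0855
scene {'intrinsics': array([[514.1992419 ,   0.        , 282.25523692],
       [  0.        , 514.1992419 , 210.83448835],
       [  0.        ,   0.        ,   1.        ]]), 'pose': array([[ 0.502083  ,  0.64919962, -0.57136023,  1.3598157 ],
       [ 0.86480678, -0.37332196,  0.3357677 , -0.52420258],
       [ 0.00467895, -0.66269945, -0.74887084,  1.23965226],
       [ 0.        ,  0.        ,  0.        ,  1.        ]])}
flap_hinge [(array([232., 337.]), 0.93)]
flap_edge [(array([234., 335.]), 0.65)]
latch_pivot [(array([196., 312.]), 0.53)]
latch_tip [(array([181., 314.]), 0.49)]
box [(array([315., 171.]), 0.7), (array([231., 312.]), 0.65)]
jar [(array([208., 363.]), 0.79)]
mug [(array([255., 261.]
[... 1033 characters left out ...]
ettle [(array([187., 431.]), 0.67)]
trivet [(array([180., 136.]), 0.61)]
carafe [(array([182., 131.]), 0.92)]
scoop [(array([276., 388.]), 0.93), (array([182., 131.]), 0.53)]
{'intrinsics': array([[320.7147949 ,   0.        , 278.48626079],
       [  0.        , 320.7147949 , 210.45906717],
       [  0.        ,   0.        ,   1.        ]]), 'T_tool_cam': array([[ 7.47696075e-04, -2.72937402e-01,  9.62031504e-01,
        -1.41682485e-01],
       [ 2.46106661e-04, -9.62031694e-01, -2.72937647e-01,
         6.90230263e-02],
       [ 9.99999690e-01,  4.40836769e-04, -6.52135609e-04,
         1.99732953e-03],
       [ 0.00000000e+00,  0.00000000e+00,  0.00000000e+00,
         1.00000000e+00]])}
```

View pics/scene0.png

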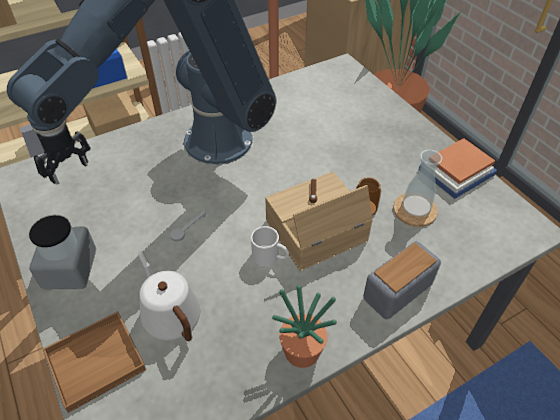

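View pics/top0.png

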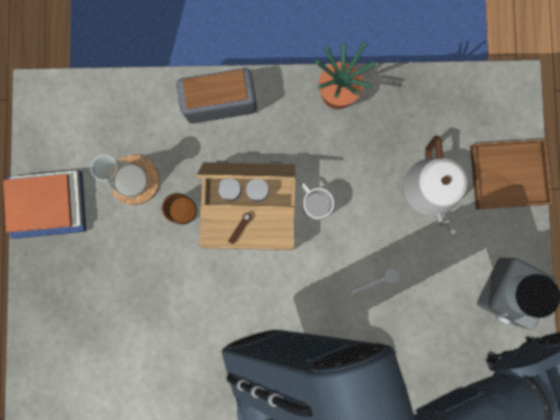

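```bash
cat > h.py <<'E'
import numpy as np,cv2
from workcell import status, viewer
from scipy.spatial.transform import Rotation as R
def ray(n,u,v):
    c=viewer.calibration(n);K=c["intrinsics"];T=np.array(c["pose"])
    d=T[:3,:3]@np.linalg.solve(K,[u,v,1.]);return T[:3,3],d
def onz(n,u,v,z):
    o,d=ray(n,u,v);return o+d*(z-o[2])/d[2]
def proj(n,P):
    c=viewer.calibration(n);K=c["intrinsics"];T=np.linalg.inv(c["pose"])
    p=T[:3,:3]@np.asarray(P,float)+T[:3,3];q=K@p;return q[:2]/q[2]
E
python3 - <<'E'
from h import *
s=status.sense();print(R.from_rotvec(s["orientation"]).as_matrix().round(3))
for n,(a,b,c,d) in {"top":(180,150,330,262),"scene":(240,150,390,280)}.items():
    im=cv2.imread(f"pics/{n}0.png")[b:d,a:c]
    cv2.imwrite(f"pics/{n}c.png",cv2.resize(im,None,fx=5,fy=4.5 if n=="scene" else 5,interpolation=cv2.INTER_CUBIC))
print("mug",onz("top",310,205,0),"jar",onz("top",184,210,0),"kettle",onz("top",431,187,0),"carafe",onz("top",131,182,0.012))
print("pivot",onz("top",249,216,.119),onz("scene",312,196,.119)); print("tip",onz("top",229,244,.119),onz("scene",314,181,.119))
for p in [(201,249),(294,249)]: print(onz("top",*p,.11))
print("hinge",onz("top",248,167,.106),onz("scene",337,232,.106))
E
```

```text
[[ 0.     0.938  0.346]
 [ 0.     0.346 -0.938]
 [-1.     0.    -0.   ]]
mug [ 0.54609621 -0.08605937  0.        ] jar [0.53823206 0.2639343  0.        ] kettle [ 0.59061252 -0.42419798  0.        ] carafe [0.6173818  0.40791763 0.012     ]
pivot [0.50906506 0.07539989 0.119     ] [0.49792002 0.08501172 0.119     ]
tip [0.43882706 0.12687711 0.119     ] [0.44763009 0.1241063  0.119     ]
[0.42757125 0.19929665 0.11      ]
[ 0.42344609 -0.0376212   0.11      ]
hinge [0.63730889 0.07740468 0.106     ] [0.64192725 0.07864807 0.106     ]
```

View pics/topc.png

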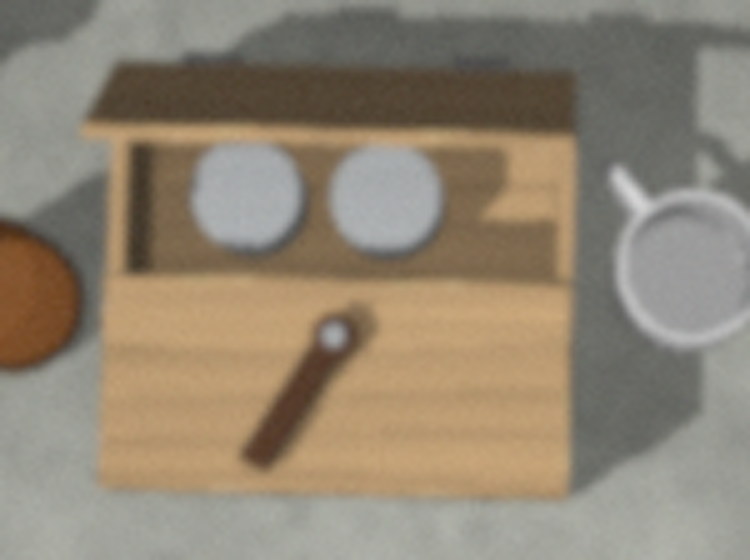

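View pics/scenec.png

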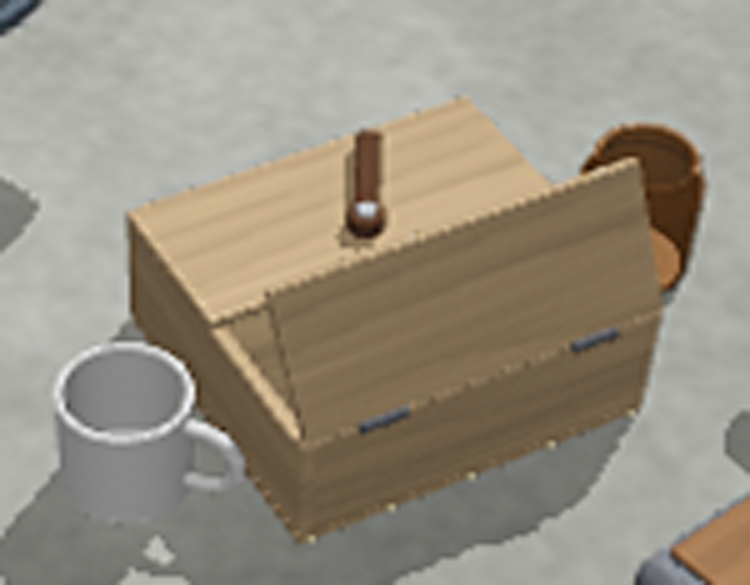

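```bash
cat >> h.py <<'E'
from scipy.optimize import least_squares
def boxpt(q,p):
    c,s=np.cos(q[2]),np.sin(q[2]);return np.array([q[0]+c*p[0]-s*p[1],q[1]+s*p[0]+c*p[1],p[2]])
def flappt(q,u,y,o=.004):
    t=q[3];return boxpt(q,[.108-u*np.cos(t)+o*np.sin(t),y,.106+u*np.sin(t)+o*np.cos(t)])
def latchpt(q,r,z=.119):
    return boxpt(q,[-.03-r*np.cos(q[4]),-r*np.sin(q[4]),z])
E
python3 - <<'E'
from h import *
t=lambda x,y:(180+x/5,150+y/5); s=lambda x,y:(240+x/5,150+y/4.5)
obs=[("top",t(100,490),lambda q:boxpt(q,[-.11,.12,.11])),("top",t(570,497),lambda q:boxpt(q,[-.11,-.12,.11])),
("top",t(333,335),lambda q:boxpt(q,[-.03,0,.129])),("top",t(258,463),lambda q:latchpt(q,.078,.126)),
("top",t(85,127),lambda q:flappt(q,.106,.119)),("top",t(575,131),lambda q:flappt(q,.106,-.119)),
("scene",s(128,215),lambda q:boxpt(q,[-.11,-.12,.11])),("scene",s(462,97),lambda q:boxpt(q,[-.11,.12,.11])),
("scene",s(267,293),lambda q:flappt(q,.106,-.119)),("scene",s(637,158),lambda q:flappt(q,.106,.119)),
("scene",s(366,210),lambda q:boxpt(q,[-.03,0,.129])),("scene",s(368,131),lambda q:latchpt(q,.078,.126)),
("scene",s(305,540),lambda q:boxpt(q,[.11,-.12,0])),("scene",s(632,410),lambda q:boxpt(q,[.11,.12,0])),]
f=lambda q:np.concatenate([proj(n,g(q))-np.array(uv) for n,uv,g in obs])
r=least_squares(f,[.53,.08,0,1,-.6],loss='soft_l1');print(r.x.round(4));print(r.fun.reshape(-1,2).round(1)) 
q=r.x
print("edge mid",flappt(q,.106,0),"outer u=.09",flappt(q,.09,0),"pivot",latchpt(q,0),"tip",latchpt(q,.078))
np.save("q.npy",q)
E
```

```text
[ 0.5376  0.0795 -0.0289  1.0859 -0.5397]
[[-0.3 -0.4]
 [-0.1 -0.7]
 [ 0.2 -0.7]
 [-1.1  0.1]
 [-1.4 -0.3]
 [-0.2  0.1]
 [-1.3 -0.5]
 [-0.3 -0.6]
 [-0.1  0.2]
 [-0.6  0.1]
 [-0.6 -0.3]
 [-1.  -0.7]
 [-1.4  1.7]
 [ 1.2 -0.1]]
edge mid [0.59972523 0.07768829 0.20164719] outer u=.09 [0.60717935 0.07747291 0.18749128] pivot [0.50762886 0.08034931 0.119     ] tip [0.441903   0.12235065 0.119     ]
```

Emit:
servo_tool:
  series:
    - [-20, 0, 0, 0]
    - [-40, 30, -20, 0.1]
    - [-40, 70, -45, 0.2]
    - [-40, 110, -74, 0.3]
    - [-40, 155, -104, 0.38]
    - [-40, 200, -134, 0.38]
    - [-40, 245, -164, 0.38]
    - [-40, 290, -194, 0.38]
    - [-40, 335, -224, 0.38]
    - [-40, 380, -254, 0.38]
    - [-40, 425, -285, 0.38]
    - [-40, 470, -315, 0.38]
  grip: 0
  newtons: 20

```text
clock: 2.4
position: [0.5038, -0.0825, 0.2715]
orientation: [1.228, 1.196, -1.228]
force: [0.7, 0.1, 0.4]
finger_gap: 0.0001
```

```bash
cat > st.py <<'E'
from h import *
s=status.sense()
for k in ["clock","position","force","joint_pos","finger_gap"]: print(k,np.round(s[k],4))
M=R.from_rotvec(s["orientation"]).as_matrix();print("y",M[:,1].round(3),"z",M[:,2].round(3))
E
python3 st.py
```

```text
clock 2.4
position [ 0.5038 -0.0825  0.2715]
force [0.6606 0.0719 0.4201]
joint_pos [-2.5350e-01  2.3750e-01  1.7025e+00 -1.0000e-04  1.2011e+00  1.3433e+00]
finger_gap 0.0001
y [ 1.    -0.026  0.   ] z [-0.026 -1.     0.   ]
```

Emit:
servo_tool:
  series:
    - [0, 30, -40, 0]
    - [0, 60, -80, 0]
    - [0, 90, -120, 0]
    - [0, 97, -138, 0]
    - [0, 97, -138, 0]
    - [25, 97, -138, 0]
    - [50, 97, -138, 0]
    - [70, 97, -138, 0]
    - [70, 97, -138, 0]
    - [70, 97, -138, 0]

```text
clock: 3.4
position: [0.6028, 0.0497, 0.2013]
orientation: [1.229, 1.196, -1.23]
force: [0.3, -0.1, 0.4]
finger_gap: 0.0002
```

```bash
python3 st.py; python3 - <<'E'
from h import *
a=viewer.camera("scene")[130:290,220:420,::-1]; b=viewer.camera("wrist")[:,:,::-1]
cv2.imwrite("pics/s1.png",cv2.resize(a,None,fx=3.5,fy=3.5)); cv2.imwrite("pics/w1.png",b)
E
```

```text
clock 3.4
position [0.6028 0.0497 0.2013]
force [ 0.2868 -0.1345  0.3712]
joint_pos [ 5.4000e-03  4.8050e-01  1.5337e+00 -3.0000e-04  1.1279e+00  1.6035e+00]
finger_gap 0.0002
y [ 1.    -0.027 -0.   ] z [-0.027 -1.     0.   ]
```

View pics/s1.png

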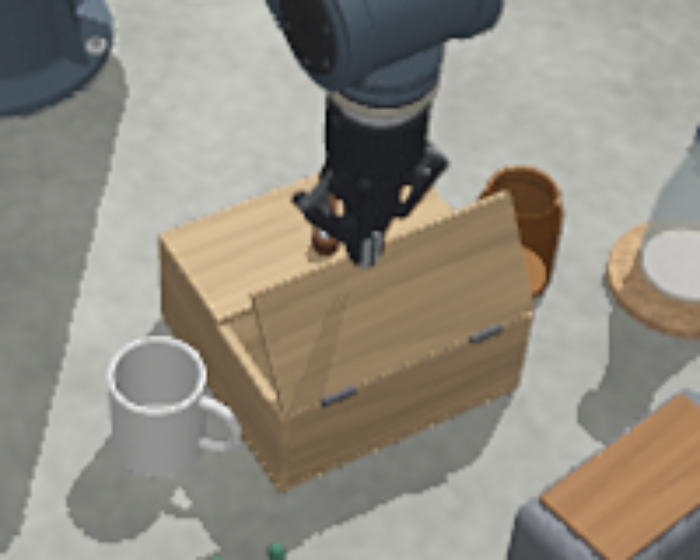

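View pics/w1.png

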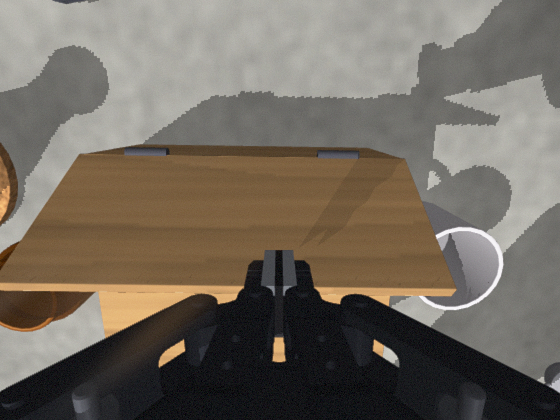

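Emit:
servo_tool:
  series:
    - [-8, 0, 0, 0]
    - [-8, 16, -28, 0]
    - [-8, 16, -28, 0]
    - [8, 16, -28, 0]
    - [13, 16, -28, 0]
    - [13, 16, -28, 0]
    - [13, 16, -28, 0]

```text
clock: 4.2
position: [0.6203, 0.0782, 0.1889]
orientation: [1.229, 1.196, -1.228]
force: [0.4, 0.3, -0.3]
finger_gap: 0.0002
```

```bash
python3 st.py; python3 - <<'E'
from h import *
q=np.load("q.npy").copy()
for t in [1.086,.9,.7,.5,.3,.15,0,-.03]:
    q[3]=t; c=flappt(q,.09,0); print(t,c.round(4), "tcp",c+[.011,0,0])
E
```

```text
clock 4.2
position [0.6203 0.0782 0.1889]
force [ 0.3543  0.3217 -0.3435]
joint_pos [ 0.051   0.529   1.4878 -0.      1.1243  1.6483]
finger_gap 0.0002
y [ 1.    -0.026  0.   ] z [-0.026 -1.    -0.   ]
1.086 [0.6072 0.0775 0.1875] tcp [0.61818385 0.07747278 0.1874934 ]
0.9 [0.5928 0.0779 0.179 ] tcp [0.60378173 0.07788892 0.17898586]
0.7 [0.5793 0.0783 0.167 ] tcp [0.59034    0.0782773  0.16703896]
0.5 [0.5685 0.0786 0.1527] tcp [0.57953871 0.07858939 0.15265863]
0.3 [0.5608 0.0788 0.1364] tcp [0.57180846 0.07881275 0.13641816]
0.15 [0.5572 0.0789 0.1234] tcp [0.56821652 0.07891653 0.12340452]
0 [0.5556 0.079  0.11  ] tcp [0.56660883 0.07896298 0.11      ]
-0.03 [0.5555 0.079  0.1073] tcp [0.56652938 0.07896528 0.10729861]
```

Emit:
servo_tool:
  series:
    - [5, -8, 0, 0]
    - [10, -16, 0, 0]
    - [16, -23, 0, 0]
    - [22, -30, 0, 0]
    - [29, -36, 0, 0]
    - [36, -41, 0, 0]
    - [44, -45, 0, 0]
    - [52, -48, 0, 0]
    - [59, -50, 0, 0]
    - [66, -52, 0, 0]
    - [66, -52, 0, 0]
    - [66, -52, 0, 0]

```text
clock: 5.4
position: [0.5682, 0.0797, 0.1221]
orientation: [1.228, 1.197, -1.229]
force: [0.9, 0.2, -0.1]
finger_gap: 0.0003
```

```bash
python3 st.py; python3 - <<'E'
from h import *
a=viewer.camera("scene")[130:290,220:420,::-1]
cv2.imwrite("pics/s2.png",cv2.resize(a,None,fx=3.5,fy=3.5))
E
```

```text
clock 5.4
position [0.5682 0.0797 0.1221]
force [ 0.8872  0.2455 -0.1083]
joint_pos [ 5.8300e-02  5.2540e-01  1.6829e+00 -1.0000e-04  9.3360e-01  1.6554e+00]
finger_gap 0.0003
y [ 1.    -0.026 -0.   ] z [-0.026 -1.     0.   ]
```

View pics/s2.png

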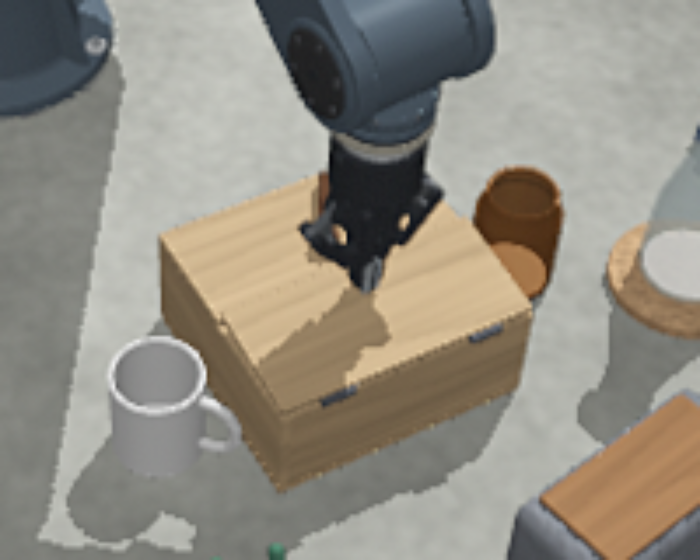

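The flap is almost down: in the crop its free edge is just above the seam, from about (225,315). Pressing the rest.

Emit:
servo_tool:
  series:
    - [4, -1, 0, 0]
    - [8, -2, 0, 0]
    - [11, -2, 0, 0]
    - [13, -2, 0, 0]
    - [14, -2, 0, 0]
    - [14, -2, 0, 0]
    - [14, -2, 0, 0]

```text
clock: 6.15
position: [0.5663, 0.0799, 0.1098]
orientation: [1.229, 1.196, -1.228]
force: [-6.4, -0.6, 20.2]
finger_gap: -0.0001
```

Emit:
servo_tool:
  series:
    - [-25, 0, 0, 0]
    - [-50, 0, 0, 0]
    - [-50, -38, 1, 0]
    - [-50, -76, 3, 0]
    - [-50, -112, 4, 0]
    - [-50, -112, 4, 0]
    - [-50, -112, 4, 0]

```text
clock: 6.85
position: [0.454, 0.0788, 0.1585]
orientation: [1.229, 1.197, -1.228]
force: [1.0, 0.1, 0.7]
finger_gap: -0.0001
```

```bash
python3 st.py; python3 - <<'E'
from h import *
q=np.load("q.npy")
a=viewer.camera("scene")[130:290,220:420,::-1]; b=viewer.camera("wrist")[:,:,::-1].copy()
cv2.imwrite("pics/s3.png",cv2.resize(a,None,fx=3.5,fy=3.5)); 
cv2.imwrite("pics/w3.png",b)
s=status.sense();M=R.from_rotvec(s["orientation"]).as_matrix()
c=viewer.calibration("wrist");K=c["intrinsics"];T=c["T_tool_cam"]
W=np.eye(4);W[:3,:3]=M;W[:3,3]=s["position"];W=W@T
def wp(P):
    p=np.linalg.inv(W)@np.append(P,1);u=K@p[:3];return (u[:2]/u[2]).round(1)
print("pivot exp",wp(latchpt(q,0,.129)),"tip exp",wp(latchpt(q,.078,.126)))
for cc in [(0,.119,.11),(0,-.119,.11),(-.11,.12,.11),(-.11,-.12,.11)]: print(cc,wp(boxpt(q,cc)))
E
```

```text
clock 6.85
position [0.454  0.0788 0.1585]
force [0.9536 0.1488 0.6779]
joint_pos [ 0.0709  0.2895  1.9468 -0.      0.905   1.6677]
finger_gap -0.0001
y [ 1.    -0.026  0.   ] z [-0.026 -1.    -0.   ]
pivot exp [269.5 153.3] tip exp [202.7 266.5]
(0, 0.119, 0.11) [57.5 95. ]
(0, -0.119, 0.11) [482.9  96.3]
(-0.11, 0.12, 0.11) [ 87.1 273.6]
(-0.11, -0.12, 0.11) [454.7 274.7]
```

View pics/s3.png

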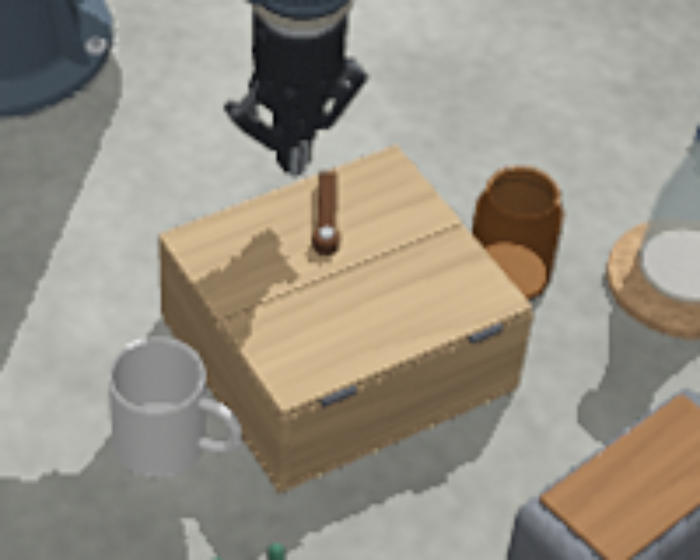

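View pics/w3.png

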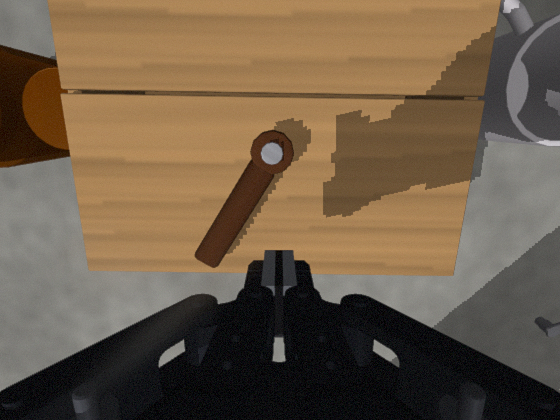

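```bash
cat > plan.py <<'E'
from h import *
import sys
q=np.load("q.npy");s=status.sense();p=np.array(s["position"]);M=R.from_rotvec(s["orientation"]).as_matrix()
r,d=float(sys.argv[1]),float(sys.argv[2])
for f in map(float,sys.argv[3:]):
    a=np.array([-np.cos(f),-np.sin(f)]);t=np.array([-np.sin(f),np.cos(f)])
    b=np.array([-.03,0])+r*a-d*t
    print(f,((M.T@(boxpt(q,[*b,.1165])-p))*1e3).round(1))
E
python3 plan.py .045 .030 -.53;python3 plan.py .045 .019 -.53 -.7 -.9 -1.1 -1.3 -1.5 -1.7 -1.9 -2.1 -2.3 -2.5 -2.7 -2.9 -3.0 -3.1 -3.14
```

```text
-0.53 [41.9 -1.5  0.1]
-0.53 [41.9  4.1 -9.4]
-0.7 [ 41.9   5.9 -17.5]
-0.9 [ 41.9   9.8 -26.5]
-1.1 [ 41.9  15.3 -34.5]
-1.3 [ 41.9  22.3 -41.3]
-1.5 [ 41.9  30.5 -46.5]
-1.7 [ 41.9  39.6 -50. ]
-1.9 [ 41.9  49.2 -51.7]
-2.1 [ 41.9  59.  -51.4]
-2.3 [ 41.9  68.5 -49.1]
-2.5 [ 41.9  77.3 -45. ]
-2.7 [ 41.9  85.2 -39.3]
-2.9 [ 42.   91.8 -32. ]
-3.0 [ 42.   94.5 -28. ]
-3.1 [ 42.   96.8 -23.7]
-3.14 [ 42.   97.6 -21.9]
```

Emit:
servo_tool:
  series:
    - [20, -1, 0, 0]
    - [42, -1, 0, 0]
    - [42, -1, 0, 0]
    - [42, 4, -9, 0]
    - [42, 6, -17, 0]
    - [42, 10, -26, 0]
    - [42, 15, -34, 0]
    - [42, 22, -41, 0]
    - [42, 30, -46, 0]
    - [42, 40, -50, 0]
    - [42, 40, -50, 0]
    - [42, 40, -50, 0]

```text
clock: 8.15
position: [0.4957, 0.1277, 0.1162]
orientation: [1.229, 1.197, -1.228]
force: [0.3, 0.3, -0.0]
finger_gap: -0.0001
```

```bash
python3 st.py; python3 - <<'E'
from h import *
a=viewer.camera("scene")[130:290,220:420,::-1]; b=viewer.camera("wrist")[:,:,::-1].copy()
cv2.imwrite("pics/s4.png",cv2.resize(a,None,fx=3.5,fy=3.5)); 
cv2.imwrite("pics/w4.png",b)
E
python3 plan.py .045 .019 -1.7 -1.9 -2.1 -2.3 -2.5 -2.7 -2.9 -3.0 -3.1 -3.14
```

```text
clock 8.15
position [0.4957 0.1277 0.1162]
force [ 0.2898  0.3239 -0.0037]
joint_pos [1.6120e-01 4.3850e-01 1.8507e+00 1.0000e-04 8.5220e-01 1.7582e+00]
finger_gap -0.0001
y [ 1.    -0.026  0.   ] z [-0.026 -1.    -0.   ]
-1.7 [-0.2  0.6 -0.2]
-1.9 [-0.2 10.2 -1.8]
-2.1 [-0.2 20.  -1.5]
-2.3 [-0.2 29.5  0.7]
-2.5 [-0.2 38.3  4.8]
-2.7 [-0.2 46.2 10.6]
-2.9 [-0.2 52.7 17.8]
-3.0 [-0.2 55.5 21.8]
-3.1 [-0.2 57.8 26.1]
-3.14 [-0.2 58.5 27.9]
```

View pics/s4.png

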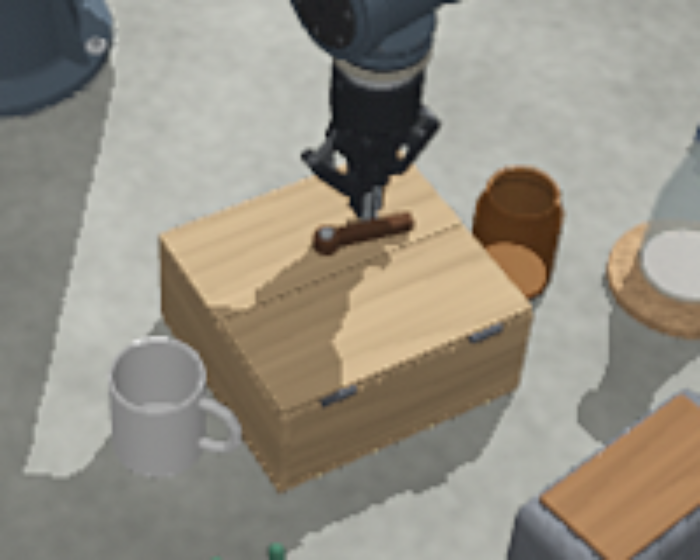

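View pics/w4.png

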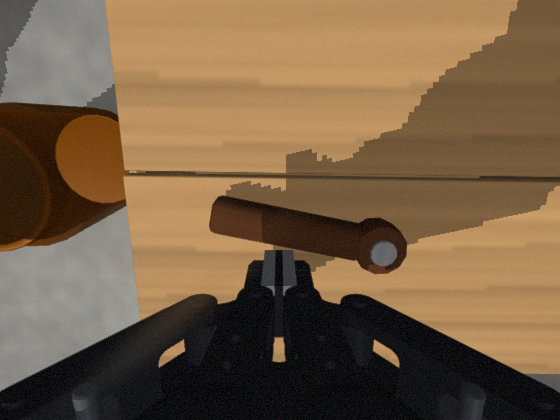

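Emit:
servo_tool:
  series:
    - [0, 10, -2, 0]
    - [0, 20, -1, 0]
    - [0, 29, 1, 0]
    - [0, 38, 5, 0]
    - [0, 46, 11, 0]
    - [0, 50, 14, 0]
    - [0, 53, 18, 0]
    - [0, 53, 18, 0]
    - [0, 53, 18, 0]

```text
clock: 9.15
position: [0.548, 0.1082, 0.1163]
orientation: [1.229, 1.196, -1.228]
force: [0.3, 0.5, -0.2]
finger_gap: -0.0003
```

```bash
python3 st.py; python3 - <<'E'
from h import *
b=viewer.camera("wrist")[:,:,::-1].copy()
cv2.imwrite("pics/w5.png",b)
q=np.load("q.npy");s=status.sense();M=R.from_rotvec(s["orientation"]).as_matrix()
c=viewer.calibration("wrist");K=c["intrinsics"];T=c["T_tool_cam"]
W=np.eye(4);W[:3,:3]=M;W[:3,3]=s["position"];W=W@T
def wp(P):
    p=np.linalg.inv(W)@np.append(P,1);u=K@p[:3];return (u[:2]/u[2]).round(1)
for f in [-2.8,-2.9,-3,-3.14]:
    q[4]=f;print(f,"pivot",wp(latchpt(q,0,.129)),"tip",wp(latchpt(q,.078,.126)))
E
python3 plan.py .045 .019 -2.9 -3.0 -3.1 -3.14 -3.2
```

```text
clock 9.15
position [0.548  0.1082 0.1163]
force [ 0.2801  0.4838 -0.1514]
joint_pos [ 1.1170e-01  5.0970e-01  1.7281e+00 -1.0000e-04  9.0350e-01  1.7089e+00]
finger_gap -0.0003
y [ 1.    -0.026  0.   ] z [-0.026 -1.     0.   ]
-2.8 pivot [335.1 356.1] tip [281.4 206.5]
-2.9 pivot [335.1 356.1] tip [299.  201.4]
-3 pivot [335.1 356.1] tip [317.2 198.1]
-3.14 pivot [335.1 356.1] tip [343.  196.4]
-2.9 [-0.2 -0.3 -0.1]
-3.0 [-0.2  2.4  4. ]
-3.1 [-0.2  4.7  8.3]
-3.14 [-0.2  5.5 10.1]
-3.2 [-0.2  6.6 12.8]
```

View pics/w5.png

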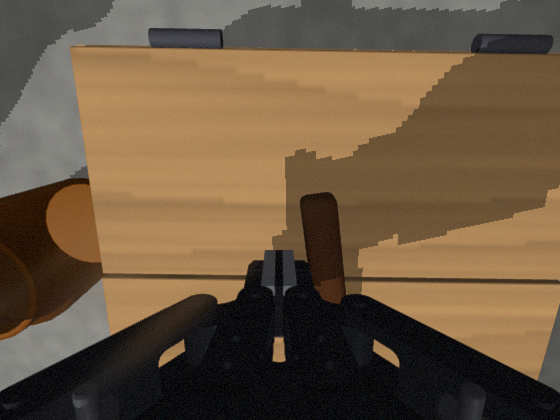

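Emit:
servo_tool:
  series:
    - [0, 1, 2, 0]
    - [0, 2, 4, 0]
    - [0, 2, 6, 0]
    - [0, 2, 6, 0]
    - [0, 2, 6, 0]

```text
clock: 9.7
position: [0.5498, 0.1022, 0.1163]
orientation: [1.229, 1.196, -1.228]
force: [0.1, -0.2, 0.4]
finger_gap: 0.0002
```

Emit:
servo_tool:
  series:
    - [0, 0, -4, 0]
    - [0, 0, -12, 0]
    - [-25, 0, -12, 0]
    - [-60, 0, -12, 0]
    - [-95, -40, -12, 0]
    - [-95, -80, -12, 0]
    - [-95, -120, -12, 0]
    - [-95, -130, -12, 0]
    - [-95, -130, -12, 0]

```text
clock: 10.6
position: [0.4196, 0.1182, 0.2117]
orientation: [1.228, 1.197, -1.227]
force: [1.3, 0.2, 0.3]
finger_gap: -0.0001
```

```bash
python3 st.py; python3 - <<'E'
from h import *
ims={n:viewer.camera(n)[:,:,::-1] for n in ["wrist","scene","top"]}
for n,i in ims.items(): cv2.imwrite(f"pics/{n}6.png",i)
q=np.load("q.npy");s=status.sense();M=R.from_rotvec(s["orientation"]).as_matrix()
c=viewer.calibration("wrist");K=c["intrinsics"];T=c["T_tool_cam"]
W=np.eye(4);W[:3,:3]=M;W[:3,3]=s["position"];W=W@T
def wp(P):
    p=np.linalg.inv(W)@np.append(P,1);u=K@p[:3];return (u[:2]/u[2]).round(1)
for f in [-2.95,-3.14,-3.3]:
    q[4]=f;print(f,"pivot",wp(latchpt(q,0,.129)),"tip",wp(latchpt(q,.078,.126)), proj("scene",latchpt(q,.078,.126)))
for t in ["jar","mug","kettle","trivet","carafe","scoop","box"]:
    r=viewer.place_of("scene",t)[:1]; print(t,[x["point"] for x in r])
E
```

```text
clock 10.6
position [0.4196 0.1182 0.2117]
force [1.3311 0.2148 0.3348]
joint_pos [0.1677 0.1661 1.9521 0.     1.0225 1.7638]
finger_gap -0.0001
y [ 1.    -0.025  0.001] z [-0.025 -1.    -0.   ]
-2.95 pivot [329.4  91.9] tip [309.8 -43. ] [330.52215628 212.33696936]
-3.14 pivot [329.4  91.9] tip [334.5 -45.8] [326.43733077 214.48533237]
-3.3 pivot [329.4  91.9] tip [355.1 -43.8] [322.56918836 215.80454644]
jar [[209.0, 361.5]]
mug [[259.0, 264.8]]
kettle [[316.1, 169.9]]
trivet [[214.8, 413.4]]
carafe [[205.5, 415.2]]
scoop [[235.1, 180.2]]
box [[227.4, 316.1]]
```

View pics/wrist6.png

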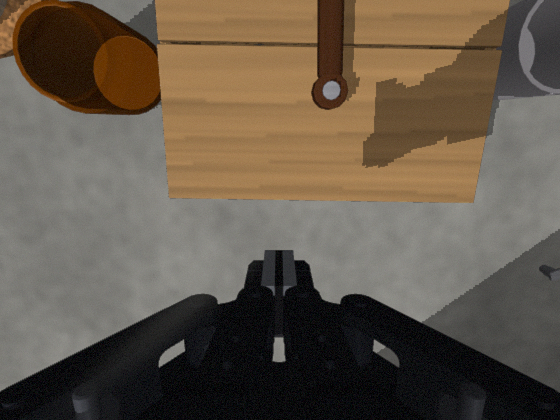

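View pics/scene6.png

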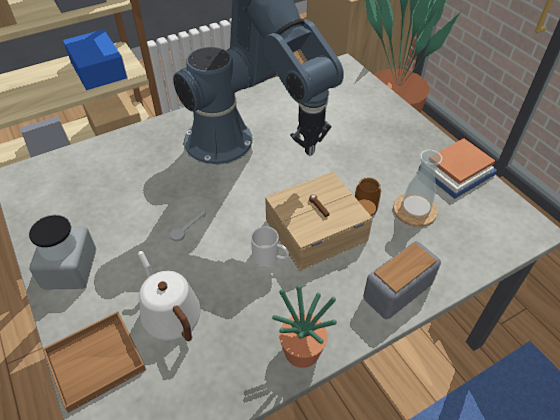

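```bash
python3 -c "
from workcell import sign_off
print(sign_off())"
```

```text
the job is handed in; nothing more can be done
None
```

I pushed the flap shut with the closed fingertips, then swung the latch clockwise by pushing the side of its arm until it pointed straight across the seam. I then backed the gripper clear and handed the job in at about 11 s of the 51 s allowed.

- **Flap:** at the end of the push the fingertip stopped at z = 0.110 m with 20 N, which is the height of the shut flap. The later pictures show it flush with the deck.
- **Latch:** in the last wrist picture the arm is perpendicular to the seam. The tip itself was outside that picture, so I judged the angle (close to -3.14 rad) from the visible part.
- **Box:** the pivot screw showed within 2 pixels of where the first fit of the box put it, so it had not noticeably shifted.
- **Bystanders:** all stood in the same places by eye. The network placed the mug about 5 pixels from its first reading. I took that as network noise, because it looked unmoved in the pictures and the arm made no contact near it. I made no separate measurement of it.

Nothing else failed or disagreed.

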